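# Lid the finished wooden boxes

### The job

Four open wooden boxes (large round, small round, square, oblong) stand on the workshop bench among their four carved lids. Put each lid on the box of its own shape and size, handle up, with its edges lined up with the box and the plug under it dropped fully into the mouth so that the lid sits flat on the rim. Leave the boxes standing where they are, and do not disturb the glue tub or the screwdriver.

Things in the scene. Friction and masses are not known exactly. Their poses are not given: they have to be found in the camera images.
- box_large_round: the large round box: open-topped round pine box, 100 mm across outside, 86 mm inside, walls 7 mm, 50 mm tall, loose, standing on the bench. Origin: centre of its underside, z up.
- lid_large_round: lid of the large round box: a disc 106 mm across, 8 mm thick, darker wood, carved border; under it a centred plug 70 mm across, 6 mm deep (8 mm play all round); on top, centred, a plain round wooden knob 24 mm across, from 14 to 44 mm above the origin. Loose, handle up. Origin: centre of the plug's underside, z up; seated, 44 mm above the box's origin.
- box_small_round: the small round box: open-topped round pine box, 76 mm across outside, 62 mm inside, walls 7 mm, 60 mm tall, loose, standing on the bench. Origin: centre of its underside, z up.
- lid_small_round: lid of the small round box: a disc 82 mm across, 8 mm thick, darker wood, carved border; under it a centred plug 46 mm across, 6 mm deep (8 mm play all round); on top, centred, a plain round wooden knob 24 mm across, from 14 to 44 mm above the origin. Loose, handle up. Origin: centre of the plug's underside, z up; seated, 54 mm above the box's origin.
- box_square: the square box: open-topped square pine box, 98 x 98 mm outside, 84 x 84 mm inside, sides along its x and y, walls 7 mm, 55 mm tall, loose, standing on the bench. Origin: centre of its underside, z up.
- lid_square: lid of the square box: a board 104 x 104 mm (along x, y), 8 mm thick, darker wood, carved border; under it a centred plug 68 x 68 mm, 6 mm deep (8 mm play all round); on top, centred, a bar handle 50 mm (x) by 14 mm (y), from 14 to 44 mm above the origin. Loose, handle up. Origin: centre of the plug's underside, z up; seated, 49 mm above the box's origin.
- box_oblong: the oblong box: open-topped oblong pine box, 118 mm (x) by 72 mm (y) outside, 104 x 58 mm inside, walls 7 mm, 45 mm tall, loose, standing on the bench. Origin: centre of its underside, z up.
- lid_oblong: lid of the oblong box: a board 124 mm (x) by 78 mm (y), 8 mm thick, darker wood, carved border; under it a centred plug 88 x 42 mm, 6 mm deep (8 mm play all round); on top, centred, a bar handle 50 mm (x) by 14 mm (y), from 14 to 44 mm above the origin. Loose, handle up. Origin: centre of the plug's underside, z up; seated, 39 mm above the box's origin.
- glue_tub: bystander: white plastic glue tub with a black cap, about 90 mm across and 120 mm tall, beside the work. Origin: centre of its underside.
- screwdriver: bystander: screwdriver lying on the bench beyond the work, about 200 mm long. Origin: under it; x runs from handle to tip.
There are look-alikes about, which are no part of the job. What is shaped like the lid_small_round but black or green is not meant.

How it is judged (in metres and radians):
At the end, for the whole second after the job is handed in: Each lid on its own box: centred within 12 mm, level within 0.05 rad, plug in the mouth (height within 3.5 mm of seated); square and oblong lids lined up within 0.2 rad (quarter or half turns of symmetry are as good); boxes upright, not moved over 30 mm; all at rest (horizontal distance between lid_large_round and box_large_round below 0.012 m and z of lid_large_round in the frame of box_large_round between 0.04 and 0.0475 m and angle between each of lid_large_round, box_large_round, lid_small_round, box_small_round, lid_square, box_square, lid_oblong, box_oblong's own z axis and vertical below 0.05 rad and linear speed of each of lid_large_round, box_large_round, lid_small_round, box_small_round, lid_square, box_square, lid_oblong, box_oblong below 0.02 m/s and angular speed of each of lid_large_round, lid_small_round, lid_square, lid_oblong below 0.2 rad/s and horizontal distance between lid_small_round and box_small_round below 0.012 m and z of lid_small_round in the frame of box_small_round between 0.05 and 0.0575 m and horizontal distance between lid_square and box_square below 0.012 m and z of lid_square in the frame of box_square between 0.045 and 0.0525 m and (angle between the x axis of lid_square and the x axis of box_square, either way round below 0.2 rad or angle between the x axis of lid_square and the y axis of box_square, either way round below 0.2 rad) and horizontal distance between lid_oblong and box_oblong below 0.012 m and z of lid_oblong in the frame of box_oblong between 0.035 and 0.0425 m and angle between the x axis of lid_oblong and the x axis of box_oblong, either way round below 0.2 rad); the robot touches nothing.
It fails at once if a box is shoved more than 30 mm (distance of any of box_large_round, box_small_round, box_square, box_oblong from where it was at the start of the episode above 0.03 m).
It fails at once if a box is tipped (angle between any of box_large_round, box_small_round, box_square, box_oblong's own z axis and vertical above 0.35 rad).
It fails at once if the glue tub is disturbed (moved more than 25 mm) (distance of glue_tub from where it was at the start of the episode above 0.025 m).
It fails at once if the screwdriver is disturbed (moved more than 25 mm) (distance of screwdriver from where it was at the start of the episode above 0.025 m).
It also fails if it takes over 109 s, if anything falls off the work surface, if the arm or the gripper's body presses on something with over 40 N, if the wrist force passes 120 N, or if a joint passes its speed limit or range.

### The arm

A 7-joint arm with a two-finger parallel gripper is mounted at the origin on the work surface. World frame = base frame: x ahead of the robot, y to its left, z up, the work surface at z = 0. Lengths are in m, angles in degrees, forces in N, time in s.
With the tool pointing down it reaches from about 0.425 to 1.025 m from the base axis. Payload 9.4 kg.
Tool frame: the origin (TCP) lies midway between the tips of the shut fingers; the grasp point (between the pads) lies ctrl.pinch_z behind it (ctrl.pinch_z is the distance from the TCP to the grasp point, in m); z points along the fingers, y is the line along which they close (so a half turn about z gives the same grasp; the last joint's range is limited). The gripper opens to 93 mm and grips with 3 to 60 N. Pads are 15 mm wide; open, the fingers measure 128 mm over their backs; the gripper's body (75 mm by 188 mm) begins 65 mm behind the grasp point.
Start: joints at [-80.655, 34.337, -0.143, 91.639, 0.103, 54.024, -4.572], TCP at [0.172, 0.704, 0.186] pointing down, gripper open.
Joint ranges: [-147.43, 147.43], [-19.82, 112.94], [-74.19, 73.91], [6.32, 146.72], [-59.91, 239.91], [6.04, 106.73], [-150.56, 150.56]. Speed limits (degrees/s): [127.2, 127.2, 172.46, 172.46, 180, 180, 180].

### API

Orientations are given as [roll, pitch, yaw] about the fixed x, y, z axes, in that order (R = Rz(yaw) Ry(pitch) Rx(roll)).
In Python, from workcell import ctrl, optics gives the robot as it stands. The module is installed in compiled form; this text tells all that it offers.
- The arm moves only by the shell command python3 -m jog 'ROWS' [OPENING]. ROWS is JSON, one flat list of numbers, 4 for each row, row after row: the shift along the tool's x, y, z in mm, then the turn about the tool's z in rad. In form: [x, y, z, yaw, x, y, z, yaw, ...]. A call has 1 to 12 rows; each row shifts and turns the commanded pose from where the row before left it, along the tool's axes as they then stand; what a row does not reach is not made up. A row lasts 1/12 s, in which the tool goes at most 41.7 mm and 7.16 degrees, less where a joint would pass 70% of its speed; a pose out of reach is approached as far as the arm can. A call with a gripper value outside its range is refused whole. OPENING is the opening, from -1 (shut) to 1 (fully open), set as the call begins (- or left out, the last holds). The fingers move at their own pace and stop on an object; the grip force is fixed at half the most. Time passes only in rows, so rows that do not move let the fingers close. It gives the time, the measured TCP pose, the force, the opening and the grip force at its end, in the units of the state.
- ctrl.read_state(): the state, without advancing time (a new reading comes with each control period).
- optics.camera(name): name is "scene" or "top" or "wrist"; returns (picture, depth): 420x560x3 uint8, blue, green, red; 420x560 float32, m along the optical axis (not along the pixel's ray), 0 where there is no reading.
- optics.camera_model(name): a dict with "fovy" (degrees; the focal length in pixels is half the picture's height over the tangent of half this angle, whatever the lens; pixels are square), "cx", "cy" (the principal point, pixels), "eye" and "orientation" of the camera in the world. Camera axes: x right, y down, z forward; pixel columns grow to the right and rows downward; lengths in m; the calibration is good to about 2 mm. A picture is of the moment at which its call begins: read the wrist's pose just before it. camera_model takes no time and is no camera call; for the wrist camera it gives the pose at the moment of the call.
- ctrl.job_done(): hands the job in; it is judged then, once.
The state is a dict: "t": time; "joint_positions": joint angles; "joint_vel": joint speeds; "tau": joint torques, N m; "tool_pos": TCP position; "eef_rot": TCP orientation; "contact_force": force on the tool from outside, world axes, zero at the start; "wrist_torque": the same for the moment, N m; "gripper_width": finger opening in m; "finger_force": force on a finger pad.
Only numpy, scipy, OpenCV 4.12 (cv2) and the standard library are available. Lean on these libraries where they do the work, as an engineer would, in place of code of your own. Each camera call takes 0.05 s, during which the arm holds its last target. There are 200 camera calls.

## Working session

There is one attempt and no reset: what is moved stays moved. The work goes in short steps, Python scripts to look and compute and a shell command to move; the robot and the scene stay as the last step left them, time stands still between calls to the robot, and variables do not carry over. Pictures are saved under pics/ and viewed, at most 14 in all, crops included, and the job is handed in when it is done.

```bash
mkdir -p pics; cat > h.py <<'E'
import numpy as np, cv2
from workcell import ctrl, optics
from scipy.spatial.transform import Rotation as R
def cloud(name):
    m=optics.camera_model(name); img,d=optics.camera(name)
    f=d.shape[0]/2/np.tan(np.radians(m['fovy'])/2)
    v,u=np.mgrid[:d.shape[0],:d.shape[1]]
    P=np.stack([(u-m['cx'])/f*d,(v-m['cy'])/f*d,d],-1)
    o=np.array(m['orientation'],float)
    Rm=o if o.shape==(3,3) else (R.from_euler('xyz',o,degrees=True).as_matrix() if o.size==3 else None)
    W=P@Rm.T+np.array(m['eye']); W[d==0]=np.nan
    return img,W,m
E
python3 - <<'E'
from h import *
print(ctrl.read_state(),ctrl.pinch_z)
for n in('top','scene'):
    i,W,m=cloud(n); print(n,m); cv2.imwrite(f'pics/{n}0.png',i); np.save(n+'0.npy',W)
E
```

```text
{'t': 0.0, 'joint_positions': array([-80.65564804,  34.38589654,  -0.14423665,  91.67919459,
         0.1032587 ,  54.02329425,  -4.57268015]), 'joint_vel': array([-0.01133402,  0.06684167, -0.04471762, -0.00548334, -0.02401282,
       -0.09680764, -0.008665  ]), 'tau': array([ 7.01714953e-06, -7.65061855e+01,  1.49680775e+00, -2.52344978e+01,
       -5.24840516e-02,  1.65469473e-02,  1.58683533e-04]), 'tool_pos': array([0.17210044, 0.70374049, 0.1852538 ]), 'eef_rot': array([-1.79912183e+02,  9.03946365e-03,  1.66262794e+02]), 'contact_force': array([-0.10606727, -0.54591969, -0.04696367]), 'wrist_torque': array([-0.00460868,  0.03380856,  0.01017284]), 'finger_force': 0.0, 'gripper_width': 0.09283010987400535} 0.0188
top {'fovy': 43.22637371747881, 'cx': 281.7146830094403, 'cy': 210.47480670022034, 'eye': array([ 0.47507396, -0.07271224,  1.6264593 ]), 'orientation': array([-1.75542598e+02, -1.31020335e-01, -8.83403217e+01])}
scene {'fovy': 43.170602516281726, 'cx': 278.19928369484103, 'cy': 209.03372915591984, 'eye': array([1.3743699 , 0.38894293, 1.38427593]), 'orientation': array([-146.42565145,   -0.89844736,  123.23245608])}
```

View pics/top0.png

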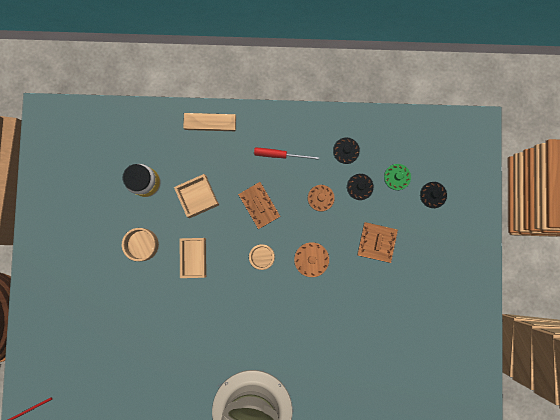

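View pics/scene0.png

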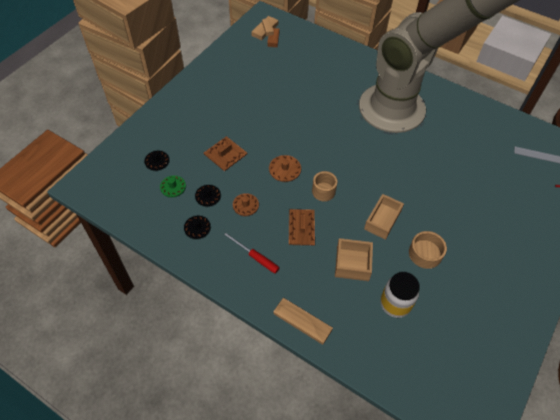

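The top view shows the lids: large round at (312,259), small round brown at (321,197), square at (378,242), oblong at (259,205). The boxes are large round at (140,244), small round at (261,257), square at (196,195) and oblong at (192,258). Things that could be taken for lid_small_round: black at (346,150), (360,186) and (433,194), green at (397,177), brown at (321,197). I choose the brown one. The large lid at (312,259) is similar but bigger.

```bash
cat > seg.py <<'E'
from h import *
S={'lid_LR':(312,259),'lid_SR':(321,197),'lid_SQ':(378,242),'lid_OB':(259,205),'box_LR':(140,244),'box_SR':(261,257),'box_SQ':(196,195),'box_OB':(192,258),'glue':(140,180),'driver':(270,153)}
H={'box_LR':50,'box_SR':60,'box_SQ':55,'box_OB':45}
W=np.load('top0.npy'); img=cv2.imread('pics/top0.png')
z=W[...,2]
bg=np.nanmedian(z[280:340,100:450]); print('table z',bg)
for k,(u,v) in S.items():
    r=28
    sub=W[v-r:v+r,u-r:u+r].reshape(-1,3); 
    c=np.nanmedian(W[v-3:v+3,u-3:u+3].reshape(-1,3),0)
    zz=sub[:,2]-bg
    if k[:3]=='box': m=abs(zz-H[k]/1000)<.009
    else: m=(zz>.007)
    mask=m.reshape(2*r,2*r).astype(np.uint8)
    n,l,st,_=cv2.connectedComponentsWithStats(mask)
    b=max(range(1,n),key=lambda i:st[i,4]); p=sub[(l==b).ravel()]
    rect=cv2.minAreaRect((p[:,:2]*1000).astype(np.float32))
    hull=cv2.convexHull((p[:,:2]*1000).astype(np.float32)); (ec,er)=cv2.minEnclosingCircle(hull)
    pk=p[p[:,2]-bg>.034] if k[:3]=='lid' else p
    print(k,len(p),'rect',np.round(rect[0]),np.round(rect[1]),round(rect[2],1),'circ',np.round(ec),round(er),'zmed %.3f max %.3f'%(np.median(p[:,2]),p[:,2].max()),'knob',len(pk),np.round(pk[:,:2].mean(0)*1000))
    if k=='lid_OB' or k=='lid_SQ': print('  handle',cv2.minAreaRect((pk[:,:2]*1000).astype(np.float32)))
    print('   reach %.3f'%np.hypot(*ec) if 0 else '   reach %d'%np.hypot(*rect[0]))
cv2.imwrite('pics/crop.png',cv2.resize(img[130:290,100:460],None,fx=2.2,fy=2.2,interpolation=cv2.INTER_CUBIC))
E
python3 seg.py
```

```text
table z -0.0001381922287606585
lid_LR 933 rect [ 456. -168.] [103. 107.] 1.2 circ [ 453. -169.] 56 zmed 0.014 max 0.050 knob 52 [ 455. -166.]
   reach 485
lid_SR 540 rect [ 644. -190.] [78. 77.] 1.2 circ [ 643. -194.] 45 zmed 0.014 max 0.052 knob 50 [ 644. -190.]
   reach 671
lid_SQ 1145 rect [ 515. -364.] [111. 107.] 79.8 circ [ 513. -365.] 73 zmed 0.015 max 0.053 knob 85 [ 513. -365.]
  handle ((512.9163818359375, -365.35565185546875), (14.70849895477295, 49.62113952636719), 80.4569320678711)
   reach 630
lid_OB 999 rect [615.  -3.] [127.  80.] 31.4 circ [616.  -1.] 71 zmed 0.014 max 0.053 knob 78 [616.  -2.]
  handle ((615.5820922851562, -1.9467906951904297), (49.6818962097168, 13.702421188354492), 31.502058029174805)
   reach 614
box_LR 260 rect [486. 352.] [ 95. 100.] 1.9 circ [486. 352.] 50 zmed 0.049 max 0.059 knob 260 [486. 352.]
   reach 600
box_SR 173 rect [460. -16.] [74. 71.] 1.8 circ [459. -16.] 38 zmed 0.060 max 0.069 knob 173 [460. -15.]
   reach 459
box_SQ 325 rect [636. 187.] [100.  98.] 25.5 circ [636. 188.] 68 zmed 0.054 max 0.063 knob 325 [637. 187.]
   reach 663
box_OB 309 rect [451. 191.] [118.  73.] 3.7 circ [451. 192.] 69 zmed 0.044 max 0.053 knob 309 [451. 191.]
   reach 489
glue 949 rect [678. 344.] [84. 97.] 69.4 circ [680. 356.] 55 zmed 0.117 max 0.129 knob 949 [671. 338.]
   reach 760
driver 289 rect [778. -48.] [134.  33.] 81.9 circ [780. -49.] 67 zmed 0.022 max 0.034 knob 289 [776. -36.]
   reach 779
```

```bash
ls pics
```

```text
crop.png
scene0.png
top0.png
```

View pics/crop.png

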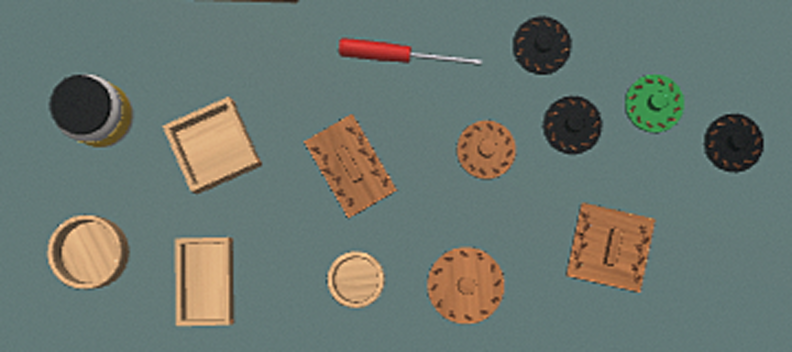

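Every size matches the descriptions. The crop confirms the brown small lid at crop (487,150), with the black and green look-alikes to its right. Next I'll write a planner that works out row values.

```bash
cat > plan.py <<'E'
import sys,numpy as np
from workcell import ctrl
# args: x y z(mm) yaw(deg) ; turn first, then one straight shift
x,y,z,yaw=map(float,sys.argv[1:5])
if len(sys.argv)>5: X0,Y0,Z0,Q=map(float,sys.argv[5:9])
else:
    s=ctrl.read_state(); X0,Y0,Z0=s['tool_pos']*1000; Q=s['eef_rot'][2]
    print('t',s['t'],'at',np.round([X0,Y0,Z0,Q],1),'w %.3f'%s['gripper_width'],'F',np.round(s['contact_force'],1),'j7 %.0f'%s['joint_positions'][6])
dq=(yaw-Q+180)%360-180; n=max(1,int(np.ceil(abs(dq)/6.5)))
a=np.radians(yaw); dx,dy=x-X0,y-Y0
t=np.array([np.cos(a)*dx+np.sin(a)*dy, np.sin(a)*dx-np.cos(a)*dy, Z0-z]); m=max(1,int(np.ceil(np.linalg.norm(t)/36)))
print('turn',n,'x',round(-np.radians(dq)/n,4),'| shift',m,'x',np.round(t/m,1))
E
python3 plan.py 616 -2 180 31.5
```

```text
t 0.1 at [172.1 703.8 185.4 166.3] w 0.093 F [ 0.3 -0.1 -1. ] j7 -5
turn 21 x 0.112 | shift 24 x [ 0.4 34.7  0.2]
```

```bash

python3 -m jog '[0,0,0,0.112,0,0,0,0.112,0,0,0,0.112,0,0,0,0.112,0,0,0,0.112,0,0,0,0.112,0,0,0,0.112,0,0,0,0.112,0,0,0,0.112,0,0,0,0.112,0,0,0,0.112,0,0,0,0.112]' 0.2
python3 -m jog '[0,0,0,0.112,0,0,0,0.112,0,0,0,0.112,0,0,0,0.112,0,0,0,0.112,0,0,0,0.112,0,0,0,0.112,0,0,0,0.112,0,0,0,0.112,0.4,34.7,0,0,0.4,34.7,0,0,0.4,34.7,0,0]'
python3 -m jog '[0.4,34.7,0,0,0.4,34.7,0,0,0.4,34.7,0,0,0.4,34.7,0,0,0.4,34.7,0,0,0.4,34.7,0,0,0.4,34.7,0,0,0.4,34.7,0,0,0.4,34.7,0,0,0.4,34.7,0,0,0.4,34.7,0,0,0.4,34.7,0,0]'
python3 -m jog '[0.4,34.7,0,0,0.4,34.7,0,0,0.4,34.7,0,0,0.4,34.7,0,0,0.4,34.7,0,0,0.4,34.7,0,0,0.4,34.7,0,0,0.4,34.7,0,0,0.4,34.7,0,0,0,0,0,0,0,0,0,0]'
python3 plan.py 616 -2 120 31.5
python3 - <<'E'
from h import *
i,W,m=cloud('wrist'); cv2.imwrite('pics/w0.png',i); print(m)
z=W[...,2]; k=(z>.033)&(z<.06)
n,l,st,_=cv2.connectedComponentsWithStats(k.astype(np.uint8))
for b in range(1,n):
    if st[b,4]>150:
        p=W[l==b]; print(st[b],np.round(p.mean(0)*1000),[np.round(q,1) for q in cv2.minAreaRect((p[:,:2]*1000).astype(np.float32))])
E
```

```text
t: 1.1
tool_pos: [0.172, 0.704, 0.1857]
eef_rot: [-180.0, 0.0, 88.9]
contact_force: [0.3, -0.4, -1.0]
gripper_width: 0.0557
finger_force: 0.0
t: 2.1
tool_pos: [0.2275, 0.6149, 0.1853]
eef_rot: [179.9, 0.0, 31.6]
contact_force: [-0.1, 0.1, -0.4]
gripper_width: 0.0562
finger_force: 0.0
t: 3.1
tool_pos: [0.4497, 0.2621, 0.186]
eef_rot: [-180.0, 0.0, 31.5]
contact_force: [0.4, 0.2, -0.4]
gripper_width: 0.0557
finger_force: 0.0
t: 4.02
tool_pos: [0.6159, -0.0032, 0.1858]
eef_rot: [180.0, 0.0, 31.3]
contact_force: [-0.2, 0.7, 0.4]
gripper_width: 0.0557
finger_force: 0.0
t 4.0167 at [615.9  -3.2 185.8  31.3] w 0.056 F [-0.2  0.7  0.4] j7 -40
turn 1 x -0.0038 | shift 2 x [ 0.4 -0.5 32.9]
{'fovy': 66.87679321523406, 'cx': 282.96241863992793, 'cy': 210.99497104010385, 'eye': array([0.67179516, 0.03324846, 0.38493425]), 'orientation': array([ 1.65939763e+02, -8.22278558e-02, -5.87407905e+01])}
[  70   17  114  118 5367] [639. 195.  51.] [array([635.4, 189.9]), array([98.2, 99.7]), np.float64(25.8)]
[  10  167  102  104 2886] [462. 202.  42.] [array([449.3, 194.3]), array([120.2,  74.2]), np.float64(2.7)]
[274 169  14  47 587] [616.   1.  44.] [array([614.9,   0.8]), array([50.3, 13.9]), np.float64(32.3)]
[420 244  24  12 224] [ 647. -182.   42.] [array([ 647.1, -183. ]), array([12., 23.]), np.float64(40.3)]
[206 322  48  24 581] [437. -32.  50.] [array([443.4, -36.3]), array([20.1, 58.5]), np.float64(51.8)]
```

View pics/w0.png

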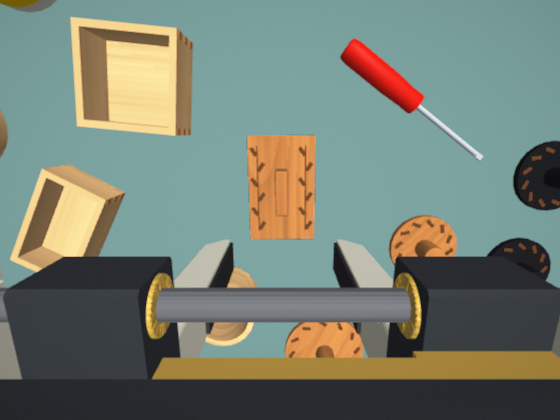

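The wrist view shows the oblong lid at (281,187) between the fingers, and it agrees with the top measurements to about 3 mm. I'll descend and grip.

```bash

python3 -m jog '[0.3,-0.5,33,0,0.3,-0.5,33,0,0.3,-0.5,33,0,0.2,-0.5,33,0,0,0,18,0,0,0,12,0,0,0,5,0,0,0,0,0]'
python3 -m jog '[0,0,0,0,0,0,0,0,0,0,0,0,0,0,0,0,0,0,0,0,0,0,0,0]' -1
python3 -m jog '[0,0,-10,0,0,0,-30,0,0,0,-36,0,0,0,-36,0,0,0,-30,0,0,0,0,0,0,0,0,0]'
python3 plan.py 450 191.5 160 3.3
```

```text
t: 4.73
tool_pos: [0.6149, 0.0024, 0.0186]
eef_rot: [-180.0, 0.1, 31.6]
contact_force: [0.1, -0.6, 0.2]
gripper_width: 0.0556
finger_force: 0.0
t: 5.23
tool_pos: [0.6157, 0.0015, 0.0196]
eef_rot: [180.0, -0.0, 31.5]
contact_force: [0.4, 0.0, -0.1]
gripper_width: 0.0202
finger_force: 0.0
t: 5.82
tool_pos: [0.6164, 0.0015, 0.1635]
eef_rot: [179.9, -0.2, 31.5]
contact_force: [-0.7, 1.3, -0.7]
gripper_width: 0.0003
finger_force: 0.0
t 5.8167 at [616.4   1.5 163.5  31.5] w 0.000 F [-0.7  1.3 -0.7] j7 -39
turn 5 x 0.0985 | shift 8 x [-19.4 -24.9   0.4]
```

The fingers were still closing when I lifted, so they missed the handle. I'll retry with a smaller opening and a longer wait.

```bash

python3 -m jog '[0,0,0,0,0,0,0,0,0,0,0,0,0,0,0,0,0,0,0,0,0,0,0,0]' -0.2
python3 -m jog '[0,0,33,0,0,0,33,0,0,0,33,0,0,0,28,0,0,0,12,0,0,0,6,0,0,0,0,0]'
python3 -m jog '[0,0,0,0,0,0,0,0,0,0,0,0,0,0,0,0,0,0,0,0,0,0,0,0]' -1
python3 -m jog '[0,0,0,0,0,0,0,0]'
```

```text
t: 6.32
tool_pos: [0.6153, 0.0013, 0.1606]
eef_rot: [-180.0, 0.0, 31.5]
contact_force: [-0.5, -0.3, -0.4]
gripper_width: 0.0347
finger_force: 0.0
t: 6.9
tool_pos: [0.6151, 0.0012, 0.0155]
eef_rot: [-180.0, 0.1, 31.5]
contact_force: [0.9, -0.8, 0.5]
gripper_width: 0.0371
finger_force: 0.0
t: 7.4
tool_pos: [0.6157, 0.0016, 0.0167]
eef_rot: [180.0, -0.0, 31.5]
contact_force: [0.1, 0.3, 0.4]
gripper_width: 0.0025
finger_force: 0.0
t: 7.57
tool_pos: [0.6155, 0.0015, 0.0162]
eef_rot: [180.0, -0.0, 31.5]
contact_force: [-0.4, -0.2, -0.2]
gripper_width: 0.0001
finger_force: 0.0
```

```bash
python3 - <<'E'
from h import *
i,W,m=cloud('wrist'); cv2.imwrite('pics/w1.png',i)
E
```

```text
(no output)
```

View pics/w1.png

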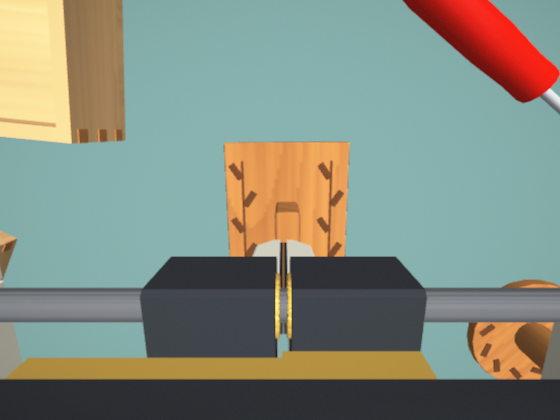

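The fingers are shut just behind the visible handle block at (287,215). I'll measure where the lid is now.

```bash

python3 -m jog '[0,0,-30,0,0,0,-36,0,0,0,-36,0,0,0,-36,0,0,0,-20,0,0,0,0,0,0,0,0,0]' -0.2
python3 - <<'E'
from h import *
for c in('wrist','top'):
    i,W,m=cloud(c); cv2.imwrite(f'pics/{c}2.png',i)
    z=W[...,2]
    near=np.hypot(W[...,0]-.616,W[...,1])<.1
    for lo,hi in((.034,.06),(.008,.06)):
        k=(z>lo)&(z<hi)&near
        n,l,st,_=cv2.connectedComponentsWithStats(k.astype(np.uint8))
        for b in range(1,n):
            if st[b,4]>40:
                p=W[l==b]; print(c,lo,st[b],np.round(p.mean(0)*1000),np.round(p[:,2].max(),3),[np.round(q,1) for q in cv2.minAreaRect((p[:,:2]*1000).astype(np.float32))])
E
```

```text
t: 8.2
tool_pos: [0.6159, 0.0017, 0.1751]
eef_rot: [180.0, -0.1, 31.5]
contact_force: [0.1, -0.1, 0.0]
gripper_width: 0.0369
finger_force: 0.0
wrist 0.034 [278 174  14  47 622] [616.   2.  44.] 0.046 [array([615. ,   1.2]), array([49.5, 13.8]), np.float64(31.9)]
wrist 0.008 [ 249  138   71  106 7158] [618.   3.  17.] 0.046 [array([614.8,   1. ]), array([123.4,  78. ]), np.float64(31.8)]
top 0.008 [254 201  26  28 360] [585. -25.  16.] 0.05 [array([586.9, -19.9]), array([55.5, 77.7]), np.float64(31.9)]
```

View pics/wrist2.png

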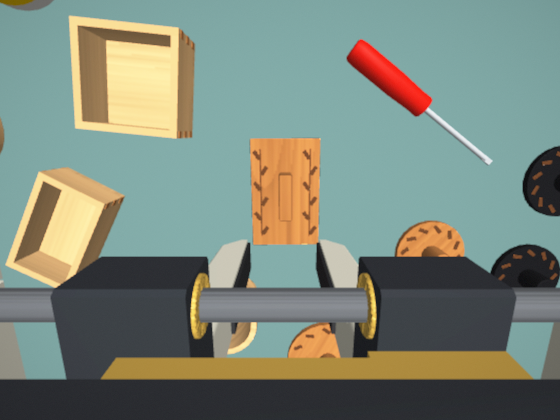

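```bash
python3 - <<'E'
from h import *
s=ctrl.read_state(); m=optics.camera_model('wrist')
f=210/np.tan(np.radians(m['fovy'])/2); Rc=R.from_euler('xyz',m['orientation'],degrees=True).as_matrix()
Rt=R.from_euler('xyz',s['eef_rot'],degrees=True).as_matrix()
print(s['tool_pos'],m['eye'])
print('cam in tool',np.round((m['eye']-s['tool_pos'])@Rt*1000), 'cam z in tool',np.round(Rc[:,2]@Rt,3))
for off in([0,0,0],[0,0,-18.8],[0,20,0],[0,-20,0],[0,0,160]):
    p=s['tool_pos']+Rt@np.array(off)/1000; c=Rc.T@(p-m['eye']); print(off,c[0]/c[2]*f+m['cx'],c[1]/c[2]*f+m['cy'],c[2])
i,d=optics.camera('wrist')
for r in(240,248,260,275): print(r,[(c,round(float(d[r,c]),3)) for c in(232,236,240,244,248,318,322,326,330,340)])
E
```

```text
[0.61471987 0.00184982 0.17317618] [0.67076532 0.03834152 0.37226442]
cam in tool [  67.   -2. -199.] cam z in tool [-0.242  0.001  0.97 ]
[0, 0, 0] 285.78343458944454 235.89659975099943 0.20937200643506543
[0, 0, -18.8] 286.07630518890784 245.85175772914684 0.19113214858507546
[0, 20, 0] 316.15963566991735 235.87848173256995 0.209384870706866
[0, -20, 0] 255.40350051978453 235.91471999598667 0.20935914216326484
[0, 0, 160] 284.47681482588337 191.48242438666722 0.36460483920093756
240 [(232, 0.392), (236, 0.393), (240, 0.174), (244, 0.173), (248, 0.393), (318, 0.377), (322, 0.174), (326, 0.174), (330, 0.393), (340, 0.392)]
248 [(232, 0.161), (236, 0.162), (240, 0.162), (244, 0.165), (248, 0.171), (318, 0.166), (322, 0.161), (326, 0.162), (330, 0.163), (340, 0.162)]
260 [(232, 0.146), (236, 0.147), (240, 0.151), (244, 0.154), (248, 0.172), (318, 0.166), (322, 0.151), (326, 0.147), (330, 0.148), (340, 0.145)]
275 [(232, 0.131), (236, 0.135), (240, 0.139), (244, 0.154), (248, 0.404), (318, 0.166), (322, 0.149), (326, 0.134), (330, 0.134), (340, 0.131)]
```

The lid hasn't moved, but the wrist depth puts the fingertips about 34 mm behind the reported TCP. The empty pinch at TCP z = 16 mm agrees, because the real tips were above the 44 mm handle top. I'll go lower in small steps and watch the force.

```bash

python3 -m jog '[0,0,33,0,0,0,33,0,0,0,33,0,0,0,33,0,0,0,18,0,0,0,8,0,0,0,0,0]'
python3 -m jog '[0,0,6,0,0,0,6,0,0,0,0,0]'
python3 -m jog '[0,0,4,0,0,0,4,0,0,0,4,0,0,0,0,0]'
```

```text
t: 8.93
tool_pos: [0.6137, 0.0011, 0.0135]
eef_rot: [-179.9, 0.2, 31.5]
contact_force: [0.5, 0.4, 0.0]
gripper_width: 0.0373
finger_force: 0.0
t: 9.18
tool_pos: [0.6156, 0.0016, 0.0041]
eef_rot: [180.0, -0.0, 31.5]
contact_force: [-0.1, 0.3, -0.6]
gripper_width: 0.0374
finger_force: 0.0
t: 9.52
tool_pos: [0.6152, 0.0016, -0.0083]
eef_rot: [-180.0, 0.0, 31.5]
contact_force: [-0.1, 0.4, 0.4]
gripper_width: 0.0375
finger_force: 0.0
```

No contact at TCP z = -8 mm, which confirms the offset. I'll go a little lower and close.

```bash

python3 -m jog '[0,0,3,0,0,0,3,0,0,0,0,0,0,0,0,0]'
python3 -m jog '[0,0,0,0,0,0,0,0,0,0,0,0,0,0,0,0,0,0,0,0,0,0,0,0,0,0,0,0]' -1
```

```text
t: 9.85
tool_pos: [0.6153, 0.0015, -0.014]
eef_rot: [-180.0, 0.0, 31.5]
contact_force: [-0.9, 0.1, 0.3]
gripper_width: 0.037
finger_force: 0.0
t: 10.43
tool_pos: [0.6156, 0.0014, -0.0137]
eef_rot: [180.0, -0.0, 31.5]
contact_force: [0.9, -0.7, 0.8]
gripper_width: 0.0137
finger_force: 30.0
```

Gripped, with the opening at 13.7 mm and 30 N. Now I'll lift.

```bash

python3 -m jog '[0,0,-10,0,0,0,-30,0,0,0,-36,0,0,0,-36,0,0,0,-18,0,0,0,0,0,0,0,0,0]'
python3 plan.py 451 192 115 3.5; python3 plan.py 451 192 40 3.5 451 192 115 3.5
```

```text
t: 11.02
tool_pos: [0.6157, 0.002, 0.1173]
eef_rot: [180.0, -0.1, 31.5]
contact_force: [-0.3, -0.6, -2.2]
gripper_width: 0.0138
finger_force: 30.0
t 11.0167 at [615.7   2.  117.3  31.5] w 0.014 F [-0.3 -0.6 -2.2] j7 -36
turn 5 x 0.0978 | shift 7 x [-21.8 -28.5   0.3]
turn 1 x -0.0 | shift 3 x [ 0.  0. 25.]
```

```bash

python3 -m jog '[0,0,0,0.0978,0,0,0,0.0978,0,0,0,0.0978,0,0,0,0.0978,0,0,0,0.0978,-11,-14,0,0,-22,-28.5,0,0,-22,-28.5,0,0,-22,-28.5,0,0,-22,-28.5,0,0,-22,-28.5,0,0,-22,-28.5,0,0]'
python3 -m jog '[-10,-14,0,0,0,0,0,0,0,0,0,0,0,0,0,0]'
python3 plan.py 451 192 31 3.5
python3 - <<'E'
from h import *
i,W,m=cloud('wrist'); cv2.imwrite('pics/w3.png',i)
E
```

```text
t: 12.02
tool_pos: [0.459, 0.1781, 0.1149]
eef_rot: [179.9, 0.1, 3.5]
contact_force: [1.0, 0.6, -1.8]
gripper_width: 0.0136
finger_force: 30.0
t: 12.35
tool_pos: [0.4508, 0.1901, 0.1157]
eef_rot: [179.9, 0.0, 3.5]
contact_force: [-0.4, -0.3, -1.1]
gripper_width: 0.0142
finger_force: 30.0
t 12.35 at [450.8 190.1 115.7   3.5] w 0.014 F [-0.4 -0.3 -1.1] j7 -74
turn 1 x -0.0006 | shift 3 x [ 0.1 -0.6 28.2]
```

View pics/w3.png

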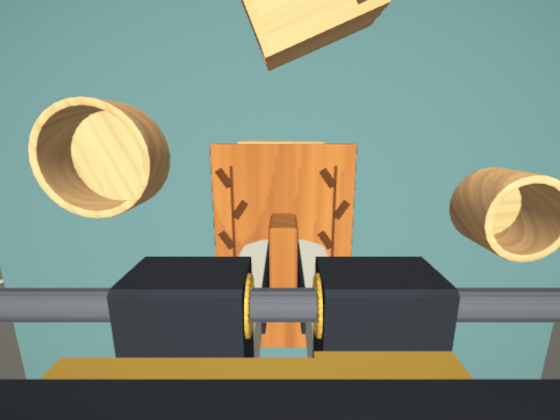

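The wrist view shows the oblong lid, held level at (283,200), covering the box, whose far edge shows at (280,142). I'll lower it.

```bash

python3 -m jog '[0,-0.7,25,0,0,-0.7,25,0,0,-0.6,20,0,0,0,10,0,0,0,4,0,0,0,0,0]'
python3 -m jog '[0,0,3,0,0,0,3,0,0,0,0,0,0,0,0,0]'
```

```text
t: 12.9
tool_pos: [0.4509, 0.1913, 0.0314]
eef_rot: [179.9, 0.1, 3.3]
contact_force: [-0.3, -0.3, -1.6]
gripper_width: 0.014
finger_force: 30.0
t: 13.23
tool_pos: [0.4507, 0.1929, 0.0265]
eef_rot: [-180.0, -0.0, 3.5]
contact_force: [-0.5, 0.1, -1.2]
gripper_width: 0.0141
finger_force: 30.0
```

```bash

python3 -m jog '[0,0,1,0,0,0,0,0]'
python3 -m jog '[0,0,0,0,0,0,0,0,0,0,0,0,0,0,0,0,0,0,0,0]' -0.2
python3 -m jog '[0,0,-20,0,0,0,-36,0,0,0,-36,0,0,0,-30,0,0,0,0,0,0,0,0,0]'
python3 plan.py 514 -365 150 -9.5
python3 - <<'E'
from h import *
i,W,m=cloud('wrist')
z=W[...,2]
near=np.hypot(W[...,0]-.451,W[...,1]-.192)<.11
for lo,hi in((.066,.09),(.035,.09)):
  k=(z>lo)&(z<hi)&near
  n,l,st,_=cv2.connectedComponentsWithStats(k.astype(np.uint8))
  for b in range(1,n):
    if st[b,4]>40:
        p=W[l==b]; print(st[b],np.round(np.median(p,0)*1000),[np.round(q,1) for q in cv2.minAreaRect((p[:,:2]*1000).astype(np.float32))])
E
```

```text
t: 13.4
tool_pos: [0.4506, 0.193, 0.0253]
eef_rot: [-180.0, -0.0, 3.5]
contact_force: [0.3, 0.1, -1.2]
gripper_width: 0.014
finger_force: 30.0
t: 13.82
tool_pos: [0.4506, 0.1928, 0.0252]
eef_rot: [-180.0, -0.0, 3.5]
contact_force: [0.2, -0.1, -0.0]
gripper_width: 0.0365
finger_force: 0.0
t: 14.32
tool_pos: [0.4511, 0.1936, 0.1483]
eef_rot: [-179.9, -0.1, 3.5]
contact_force: [-1.4, 0.2, -0.4]
gripper_width: 0.0374
finger_force: 0.0
t 14.3167 at [451.1 193.6 148.3   3.5] w 0.037 F [-1.4  0.2 -0.4] j7 -77
turn 3 x 0.0759 | shift 16 x [ 9.6 33.8 -0.1]
[276 182  16  59 929] [451. 195.  83.] [array([449. , 194.7]), array([49.8, 13.3]), np.float64(3.6)]
[  241   139    86   128 10137] [457. 195.  54.] [array([448.4, 194.8]), array([124.2,  78.2]), np.float64(3.5)]
```

Oblong seated: lid top at 54 mm and handle top at 83 mm, as expected. Next is the square lid.

```bash

python3 -m jog '[0,0,0,0.076,0,0,0,0.076,0,0,0,0.075,5,17,0,0,9.6,33.8,0,0,9.6,33.8,0,0,9.6,33.8,0,0,9.6,33.8,0,0,9.6,33.8,0,0,9.6,33.8,0,0,9.6,33.8,0,0,9.6,33.8,0,0]'
python3 -m jog '[9.6,33.8,0,0,9.6,33.8,0,0,9.6,33.8,0,0,9.6,33.8,0,0,9.6,33.8,0,0,9.6,33.8,0,0,9.6,33.8,0,0,5,17,0,0,0,0,0,0,0,0,0,0]'
python3 plan.py 514 -365 -13 -9.5
cat > look.py <<'E'
import sys
from h import *
x,y,lo,hi=[float(a)/1000 for a in sys.argv[1:5]]
i,W,m=cloud('wrist'); z=W[...,2]
k=(z>lo)&(z<hi)&(np.hypot(W[...,0]-x,W[...,1]-y)<.09)
n,l,st,_=cv2.connectedComponentsWithStats(k.astype(np.uint8))
for b in range(1,n):
    if st[b,4]>40:
        p=W[l==b]; q=(p[:,:2]*1000).astype(np.float32); print(st[b],'med',np.round(np.median(p,0)*1000),[np.round(a,1) for a in cv2.minAreaRect(q)],'circ',cv2.minEnclosingCircle(q))
if len(sys.argv)>5: cv2.imwrite('pics/'+sys.argv[5],i)
E
python3 look.py 514 -365 34 60
```

```text
t: 15.37
tool_pos: [0.4827, -0.1057, 0.1457]
eef_rot: [180.0, 0.1, -9.5]
contact_force: [-0.1, 0.2, -0.5]
gripper_width: 0.0376
finger_force: 0.0
t: 16.2
tool_pos: [0.5116, -0.3667, 0.1452]
eef_rot: [-179.9, 0.1, -9.7]
contact_force: [0.7, 0.6, -0.4]
gripper_width: 0.0369
finger_force: 0.0
t 16.2 at [ 511.6 -366.7  145.2   -9.7] w 0.037 F [ 0.7  0.6 -0.4] j7 -36
turn 1 x -0.0028 | shift 5 x [ 0.4 -0.4 31.6]
[274 174  15  52 740] med [ 514. -364.   44.] [array([ 512.6, -363.5]), array([13.6, 49.7]), np.float64(80.0)] circ ((512.5792236328125, -363.57794189453125), 25.330142974853516)
```

Handle at (513,-364), yaw -10. I'll descend 158 mm and grip, then lift.

```bash

python3 -m jog '[0.3,-0.6,33,0,0.3,-0.6,33,0,0.3,-0.6,33,0,0,-0.6,30,0,0,0,16,0,0,0,8,0,0,0,5,0,0,0,0,0]'
python3 -m jog '[0,0,0,0,0,0,0,0,0,0,0,0,0,0,0,0,0,0,0,0,0,0,0,0,0,0,0,0]' -1
python3 -m jog '[0,0,-10,0,0,0,-30,0,0,0,-36,0,0,0,-36,0,0,0,-24,0,0,0,0,0,0,0,0,0]'
python3 plan.py 636 189 122 25.7
```

```text
t: 16.92
tool_pos: [0.5141, -0.363, -0.0114]
eef_rot: [-180.0, 0.1, -9.5]
contact_force: [-0.0, 0.3, 1.2]
gripper_width: 0.0369
finger_force: 0.0
t: 17.5
tool_pos: [0.5147, -0.3643, -0.0099]
eef_rot: [180.0, -0.1, -9.5]
contact_force: [-0.2, 0.9, 7.3]
gripper_width: 0.0137
finger_force: 29.9
t: 18.08
tool_pos: [0.5148, -0.3641, 0.1268]
eef_rot: [180.0, -0.2, -9.5]
contact_force: [0.5, 0.9, -1.3]
gripper_width: 0.0138
finger_force: 29.9
t 18.0833 at [ 514.8 -364.1  126.8   -9.5] w 0.014 F [ 0.5  0.9 -1.3] j7 -35
turn 6 x -0.1024 | shift 16 x [ 21.8 -27.9   0.3]
```

```bash

python3 -m jog '[0,0,0,-0.1024,0,0,0,-0.1024,0,0,0,-0.1024,0,0,0,-0.1024,0,0,0,-0.1024,0,0,0,-0.1024,11,-14,0,0,21.8,-27.9,0,0,21.8,-27.9,0,0,21.8,-27.9,0,0,21.8,-27.9,0,0,21.8,-27.9,0,0]'
python3 -m jog '[21.8,-27.9,0,0,21.8,-27.9,0,0,21.8,-27.9,0,0,21.8,-27.9,0,0,21.8,-27.9,0,0,21.8,-27.9,0,0,21.8,-27.9,0,0,21.8,-27.9,0,0,21.8,-27.9,0,0,21.8,-27.9,0,0,11,-14,0,0,0,0,0,0]'
python3 -m jog '[0,0,0,0,0,0,0,0]'
python3 plan.py 637 189 46 25.7
```

```text
t: 19.08
tool_pos: [0.5548, -0.1716, 0.1238]
eef_rot: [-179.9, 0.1, 25.7]
contact_force: [0.9, 0.4, -1.3]
gripper_width: 0.0137
finger_force: 29.9
t: 20.08
tool_pos: [0.6343, 0.1956, 0.1229]
eef_rot: [-179.9, 0.1, 26.1]
contact_force: [-0.5, 0.4, -1.5]
gripper_width: 0.0136
finger_force: 29.9
t: 20.25
tool_pos: [0.6345, 0.1878, 0.1244]
eef_rot: [180.0, 0.1, 25.6]
contact_force: [1.1, -0.5, -1.2]
gripper_width: 0.0139
finger_force: 29.9
t 20.25 at [634.5 187.8 124.4  25.6] w 0.014 F [ 1.1 -0.5 -1.2] j7 -56
turn 1 x -0.0019 | shift 3 x [ 0.9 -0.  26.1]
```

```bash

python3 -m jog '[1,0,25,0,1,0,25,0,1,0,18,0,0,0,8,0,0,0,2,0,0,0,0,0]'
python3 -m jog '[0,0,3,0,0,0,3,0,0,0,0,0,0,0,0,0]'
```

```text
t: 20.75
tool_pos: [0.6379, 0.1894, 0.0472]
eef_rot: [180.0, 0.0, 25.6]
contact_force: [0.7, -0.7, -2.1]
gripper_width: 0.0137
finger_force: 29.9
t: 21.08
tool_pos: [0.6381, 0.1911, 0.0416]
eef_rot: [-180.0, -0.0, 25.7]
contact_force: [0.7, 0.3, -0.8]
gripper_width: 0.0136
finger_force: 29.9
```

```bash

python3 -m jog '[0,0,2,0,0,0,0,0]'
python3 -m jog '[0,0,0,0,0,0,0,0,0,0,0,0,0,0,0,0,0,0,0,0]' -0.2
python3 -m jog '[0,0,-20,0,0,0,-36,0,0,0,-36,0,0,0,-26,0,0,0,0,0,0,0,0,0]'
python3 look.py 637 189 80 105; python3 look.py 637 189 50 75
python3 plan.py 455 -166 150 70
```

```text
t: 21.25
tool_pos: [0.6379, 0.1911, 0.0392]
eef_rot: [180.0, -0.0, 25.7]
contact_force: [-0.0, 0.5, -0.7]
gripper_width: 0.014
finger_force: 29.9
t: 21.67
tool_pos: [0.638, 0.1909, 0.0392]
eef_rot: [180.0, -0.0, 25.7]
contact_force: [-0.2, -0.1, 1.0]
gripper_width: 0.037
finger_force: 0.0
t: 22.17
tool_pos: [0.6387, 0.1913, 0.1586]
eef_rot: [-180.0, -0.2, 25.7]
contact_force: [-0.4, 0.8, -1.1]
gripper_width: 0.0373
finger_force: 0.0
[275 183  16  59 917] med [637. 193.  93.] [array([635.8, 192.3]), array([49.9, 13.2]), np.float64(25.5)] circ ((635.7254638671875, 192.48263549804688), 25.21922492980957)
[  227   149   114   108 10111] med [643. 195.  63.] [array([635.9, 192.5]), array([103.7, 104.3]), np.float64(25.4)] circ ((642.81494140625, 195.82752990722656), 67.17070007324219)
t 22.2667 at [637.2 191.2 156.3  25.7] w 0.037 F [-0.7  0.1 -0.9] j7 -58
turn 7 x -0.1105 | shift 12 x [-33.2  -4.1   0.5]
```

Square seated: lid top at 63 mm, handle at 93 mm. Next is the large round lid.

```bash

python3 -m jog '[0,0,0,-0.11,0,0,0,-0.11,0,0,0,-0.11,0,0,0,-0.11,0,0,0,-0.11,0,0,0,-0.11,0,0,0,-0.11,-16,-2,0,0,-33,-4,0,0,-33,-4,0,0,-33,-4,0,0,-33,-4,0,0]' 0
python3 -m jog '[-33,-4,0,0,-33,-4,0,0,-33,-4,0,0,-33,-4,0,0,-33,-4,0,0,-33,-4,0,0,-33,-4,0,0,-17,-3,0,0,0,0,0,0,0,0,0,0]'
python3 plan.py 455 -166 -12 70
python3 look.py 455 -166 36 60
```

```text
t: 23.27
tool_pos: [0.568, 0.0571, 0.1555]
eef_rot: [-179.9, 0.1, 69.8]
contact_force: [0.7, -0.4, 0.7]
gripper_width: 0.0462
finger_force: 0.0
t: 24.1
tool_pos: [0.4542, -0.1642, 0.1563]
eef_rot: [-179.9, 0.0, 69.7]
contact_force: [-0.5, 0.2, 0.3]
gripper_width: 0.0464
finger_force: 0.0
t 24.1 at [ 454.2 -164.2  156.3   69.7] w 0.046 F [-0.5  0.2  0.3] j7 11
turn 1 x -0.0059 | shift 5 x [-0.3  0.3 33.7]
[272 188  24  25 442] med [ 454. -163.   44.] [array([ 453.4, -163.6]), array([23. , 22.9]), np.float64(81.1)] circ ((453.2961120605469, -163.66192626953125), 11.866255760192871)
```

```bash

python3 -m jog '[0,0,33,0,0,0,33,0,0,0,33,0,0,0,33,0,0,0,20,0,0,0,10,0,0,0,4,0,0,0,0,0]'
python3 -m jog '[0,0,0,0,0,0,0,0,0,0,0,0,0,0,0,0,0,0,0,0,0,0,0,0,0,0,0,0]' -1
python3 -m jog '[0,0,-10,0,0,0,-30,0,0,0,-36,0,0,0,-36,0,0,0,-18,0,0,0,0,0,0,0,0,0]'
python3 plan.py 570 100 122 70; python3 plan.py 486 353 122 70 570 100 122 70
```

```text
t: 24.82
tool_pos: [0.4552, -0.163, -0.0095]
eef_rot: [-179.9, -0.0, 69.9]
contact_force: [0.2, 0.5, 0.6]
gripper_width: 0.0462
finger_force: 0.0
t: 25.4
tool_pos: [0.4558, -0.1638, -0.008]
eef_rot: [179.9, -0.0, 69.8]
contact_force: [0.0, 1.9, 8.2]
gripper_width: 0.0231
finger_force: 30.0
t: 25.98
tool_pos: [0.4559, -0.1635, 0.1221]
eef_rot: [179.8, -0.0, 69.8]
contact_force: [0.4, 0.6, -0.6]
gripper_width: 0.0231
finger_force: 30.0
t 25.9833 at [ 455.9 -163.5  122.1   69.8] w 0.023 F [ 0.4  0.6 -0.6] j7 14
turn 1 x -0.0028 | shift 8 x [35.8  2.1  0. ]
turn 1 x -0.0 | shift 8 x [ 26.1 -20.7   0. ]
```

```bash

python3 -m jog '[16,-5,0,0,33,-9.9,0,0,33,-9.9,0,0,33,-9.9,0,0,33,-9.9,0,0,33,-9.9,0,0,33,-9.9,0,0,33,-9.9,0,0]'
python3 -m jog '[33,-9.9,0,0,33,-9.9,0,0,33,-9.9,0,0,33,-9.9,0,0,33,-9.9,0,0,33,-9.9,0,0,33,-9.9,0,0,17,-5,0,0,0,0,0,0,0,0,0,0]'
python3 plan.py 486 353 43 70
python3 look.py 486 353 36 58 w5.png
```

```text
t: 26.65
tool_pos: [0.4696, 0.0952, 0.1197]
eef_rot: [-179.9, 0.1, 69.8]
contact_force: [1.3, 0.1, -1.3]
gripper_width: 0.0234
finger_force: 30.0
t: 27.48
tool_pos: [0.4855, 0.3523, 0.119]
eef_rot: [-179.9, 0.2, 69.9]
contact_force: [-0.3, -1.1, -0.3]
gripper_width: 0.0231
finger_force: 30.0
t 27.4833 at [485.5 352.3 119.   69.9] w 0.023 F [-0.3 -1.1 -0.3] j7 -37
turn 1 x -0.0016 | shift 3 x [ 0.3  0.1 25.3]
[240 151  86  21 600] med [500. 398.  50.] [array([498.6, 393.6]), array([15.8, 71.7]), np.float64(69.8)] circ ((495.8886413574219, 386.166015625), 35.8338737487793)
```

View pics/w5.png

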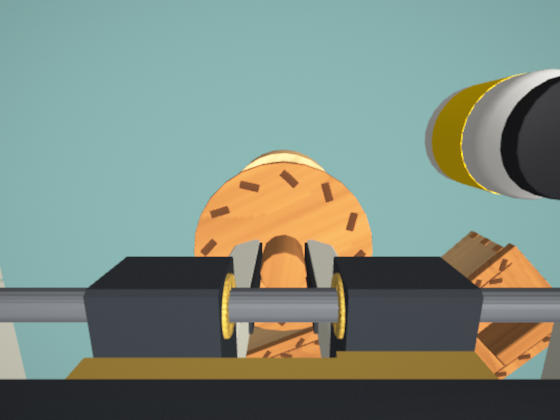

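The lid is centred over the large round box, whose rim shows at (283,155), and the glue tub at (510,135) is clear. I'll lower it.

```bash

python3 -m jog '[0,0,25,0,0,0,25,0,0,0,18,0,0,0,7,0,0,0,0,0,0,0,0,0]'
python3 -m jog '[0,0,3,0,0,0,3,0,0,0,1,0,0,0,0,0,0,0,0,0]'
```

```text
t: 28.03
tool_pos: [0.487, 0.3508, 0.0463]
eef_rot: [-180.0, 0.0, 69.7]
contact_force: [-0.3, -0.4, -0.5]
gripper_width: 0.0233
finger_force: 30.0
t: 28.45
tool_pos: [0.4867, 0.3523, 0.0394]
eef_rot: [180.0, -0.0, 69.8]
contact_force: [0.1, 0.4, -1.7]
gripper_width: 0.0236
finger_force: 30.0
```

```bash

python3 -m jog '[0,0,2,0,0,0,1,0,0,0,0,0]'
python3 -m jog '[0,0,0,0,0,0,0,0,0,0,0,0,0,0,0,0,0,0,0,0]' 0
python3 -m jog '[0,0,-20,0,0,0,-36,0,0,0,-36,0,0,0,-28,0,0,0,0,0,0,0,0,0]'
python3 look.py 486 352 78 100; python3 look.py 486 352 45 75
python3 plan.py 644 -188 155 70
```

```text
t: 28.7
tool_pos: [0.4866, 0.3522, 0.0361]
eef_rot: [180.0, -0.0, 69.8]
contact_force: [-0.3, 0.8, -0.5]
gripper_width: 0.0234
finger_force: 30.0
t: 29.12
tool_pos: [0.4867, 0.3521, 0.0361]
eef_rot: [180.0, -0.0, 69.8]
contact_force: [0.0, -0.1, 0.8]
gripper_width: 0.0458
finger_force: 0.0
t: 29.62
tool_pos: [0.4873, 0.3528, 0.1577]
eef_rot: [179.9, -0.2, 69.8]
contact_force: [-0.7, 0.5, 0.1]
gripper_width: 0.0462
finger_force: 0.0
[269 199  27  28 589] med [485. 353.  88.] [array([484.5, 352.3]), array([22.9, 23. ]), np.float64(52.4)] circ ((484.4327697753906, 352.1735534667969), 11.880993843078613)
[ 228  150  110  107 8606] med [486. 357.  59.] [array([484.4, 352.3]), array([104.5, 105. ]), np.float64(71.4)] circ ((484.5207214355469, 352.01434326171875), 52.922752380371094)
t 29.7167 at [486.  352.1 155.5  69.8] w 0.046 F [-0.8  0.4 -0.3] j7 -39
turn 1 x -0.0031 | shift 16 x [-28.3  20.8   0. ]
```

Large round seated: knob at 88 mm, lid top at 59 mm. Next is the brown small round lid.

```bash

python3 -m jog '[-14,10,0,0,-28.3,20.8,0,0,-28.3,20.8,0,0,-28.3,20.8,0,0,-28.3,20.8,0,0,-28.3,20.8,0,0,-28.3,20.8,0,0,-28.3,20.8,0,0,-28.3,20.8,0,0]'
python3 -m jog '[-28.3,20.8,0,0,-28.3,20.8,0,0,-28.3,20.8,0,0,-28.3,20.8,0,0,-28.3,20.8,0,0,-28.3,20.8,0,0,-28.3,20.8,0,0,-14,11,0,0,0,0,0,0,0,0,0,0]'
python3 plan.py 644 -188 -10 70
python3 look.py 644 -188 36 60 w6.png
```

```text
t: 30.47
tool_pos: [0.5685, 0.0638, 0.1546]
eef_rot: [-179.9, 0.1, 69.8]
contact_force: [1.3, -0.0, 0.1]
gripper_width: 0.0464
finger_force: 0.0
t: 31.3
tool_pos: [0.6419, -0.1885, 0.1543]
eef_rot: [-179.8, 0.0, 69.7]
contact_force: [-0.3, 0.6, 0.4]
gripper_width: 0.0463
finger_force: 0.0
t 31.3 at [ 641.9 -188.5  154.3   69.7] w 0.046 F [-0.3  0.6  0.4] j7 11
turn 1 x -0.0059 | shift 5 x [ 0.2  0.4 32.9]
[274 188  23  24 446] med [ 643. -187.   44.] [array([ 642.6, -187.2]), array([22.5, 22.2]), np.float64(69.8)] circ ((642.305908203125, -187.35317993164062), 11.8628511428833)
```

View pics/w6.png

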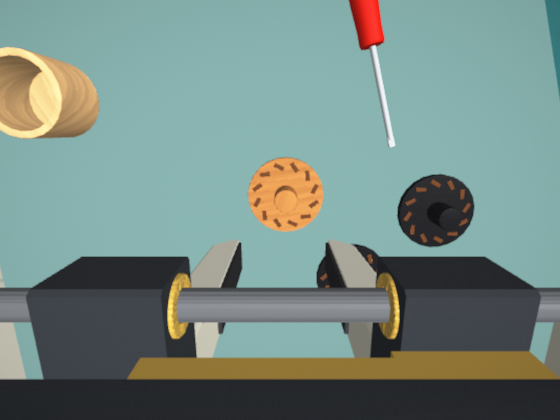

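The brown small lid is at (286,195) between the fingers, with the black ones to its right and behind. I'll descend.

```bash

python3 -m jog '[0.3,0,33,0,0.3,0,33,0,0.3,0,33,0,0,0,33,0,0,0,19,0,0,0,9,0,0,0,4,0,0,0,0,0]'
python3 -m jog '[0,0,0,0,0,0,0,0,0,0,0,0,0,0,0,0,0,0,0,0,0,0,0,0,0,0,0,0]' -1
python3 -m jog '[0,0,-10,0,0,0,-30,0,0,0,-36,0,0,0,-36,0,0,0,-18,0,0,0,0,0,0,0,0,0]'
python3 plan.py 460 -15 122 70
```

```text
t: 32.02
tool_pos: [0.6431, -0.1856, -0.0082]
eef_rot: [-179.9, -0.0, 69.9]
contact_force: [-0.2, 0.2, -0.5]
gripper_width: 0.0466
finger_force: 0.0
t: 32.6
tool_pos: [0.6439, -0.1868, -0.0068]
eef_rot: [179.9, -0.0, 69.8]
contact_force: [-1.0, 1.9, 7.6]
gripper_width: 0.0231
finger_force: 30.0
t: 33.18
tool_pos: [0.6437, -0.1867, 0.1237]
eef_rot: [179.9, -0.0, 69.8]
contact_force: [0.0, 0.6, -1.7]
gripper_width: 0.0233
finger_force: 30.0
t 33.1833 at [ 643.7 -186.7  123.7   69.8] w 0.023 F [ 0.   0.6 -1.7] j7 12
turn 1 x -0.0034 | shift 7 x [ 14.1 -33.    0.2]
```

```bash

python3 -m jog '[7,-16,0,0,14,-33,0,0,14,-33,0,0,14,-33,0,0,14,-33,0,0,14,-33,0,0,14,-33,0,0,7,-17,0,0,0,0,0,0,0,0,0,0,0,0,0,0]'
python3 plan.py 460 -15 54 70
python3 look.py 460 -15 48 70 w7.png
```

```text
t: 34.1
tool_pos: [0.4607, -0.0153, 0.1218]
eef_rot: [180.0, 0.0, 69.8]
contact_force: [0.3, 0.3, -1.4]
gripper_width: 0.0237
finger_force: 30.0
t 34.1 at [460.7 -15.3 121.8  69.8] w 0.024 F [ 0.3  0.3 -1.4] j7 -0
turn 1 x -0.0034 | shift 2 x [ 0.  -0.4 33.9]
[239 167  82  31 758] med [468.  17.  60.] [array([465.5,  12.4]), array([22. , 68.1]), np.float64(73.0)] circ ((462.3680419921875, 2.039119243621826), 34.0651969909668)
```

View pics/w7.png

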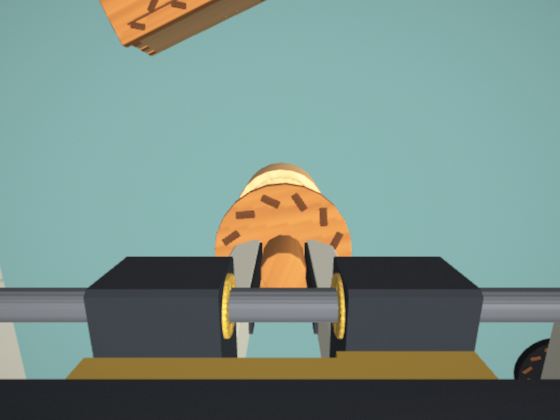

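The small lid is held level above its box, whose rim shows at (281,175), and the two are centred. I'll lower it.

```bash

python3 -m jog '[0,0,25,0,0,0,25,0,0,0,12,0,0,0,5,0,0,0,0,0,0,0,0,0]'
python3 -m jog '[0,0,3,0,0,0,3,0,0,0,1,0,0,0,0,0,0,0,0,0]'
```

```text
t: 34.65
tool_pos: [0.4607, -0.0158, 0.0552]
eef_rot: [-180.0, 0.0, 69.7]
contact_force: [0.7, 0.0, -1.2]
gripper_width: 0.0234
finger_force: 30.0
t: 35.07
tool_pos: [0.4604, -0.0149, 0.0483]
eef_rot: [180.0, -0.0, 69.8]
contact_force: [0.4, -0.4, -0.6]
gripper_width: 0.0235
finger_force: 30.0
```

```bash

python3 -m jog '[0,0,1,0,0,0,0,0]'
python3 -m jog '[0,0,0,0,0,0,0,0,0,0,0,0,0,0,0,0,0,0,0,0]' 0
python3 -m jog '[0,0,-20,0,0,0,-36,0,0,0,-36,0,0,0,-28,0,0,0,0,0,0,0,0,0]'
python3 look.py 460 -15 85 110; python3 look.py 460 -15 55 80
python3 -m jog '[-5,30,-20,0,-5,36,0,0,-5,36,0,0,-5,36,0,0,-5,36,0,0,-5,36,0,0,-5,36,0,0,0,0,0,0,0,0,0,0]'
python3 - <<'E'
from h import *
i,W,m=cloud('scene'); cv2.imwrite('pics/end.png',cv2.resize(i[130:320,120:470],None,fx=2.2,fy=2.2)) 
E
```

```text
t: 35.23
tool_pos: [0.4604, -0.0149, 0.0472]
eef_rot: [180.0, -0.0, 69.8]
contact_force: [-0.1, 0.7, -0.5]
gripper_width: 0.023
finger_force: 30.0
t: 35.65
tool_pos: [0.4603, -0.015, 0.0472]
eef_rot: [180.0, -0.0, 69.8]
contact_force: [0.3, 0.4, -0.2]
gripper_width: 0.0457
finger_force: 0.0
t: 36.15
tool_pos: [0.4611, -0.0145, 0.1684]
eef_rot: [179.8, -0.1, 69.8]
contact_force: [0.6, 0.5, -0.5]
gripper_width: 0.0466
finger_force: 0.0
[269 198  26  29 604] med [458. -14.  98.] [array([458. , -15.3]), array([23.2, 22.7]), np.float64(68.0)] circ ((458.06640625, -15.314416885375977), 11.902965545654297)
[ 241  163   84   83 4836] med [460. -11.  69.] [array([458., -15.]), array([80.8, 80.3]), np.float64(70.9)] circ ((458.10675048828125, -15.375679969787598), 40.88887023925781)
t: 37.0
tool_pos: [0.6789, -0.1342, 0.1841]
eef_rot: [-179.8, 0.1, 69.7]
contact_force: [-0.5, -0.3, -0.4]
gripper_width: 0.0465
finger_force: 0.0
```

View pics/end.png

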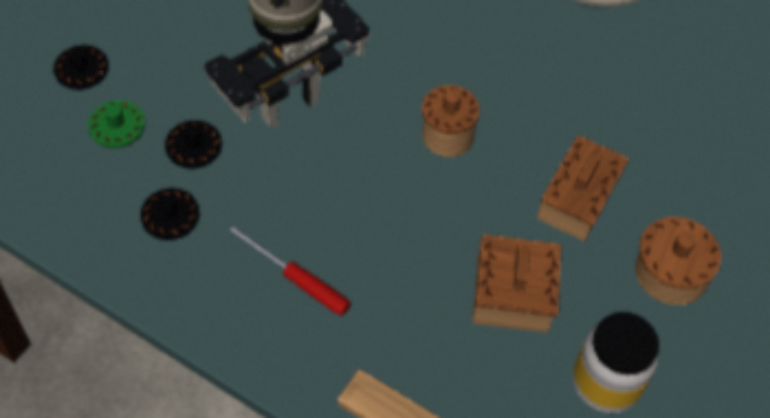

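All four lids sit flat on their own boxes at crop (450,105), (585,180), (518,275) and (680,250). Knob and lid heights match seated values, the screwdriver and glue tub are where they were, and the arm is clear.

```bash
python3 -c "
from workcell import ctrl
print(ctrl.job_done())"
```

```text
the job is handed in; nothing more can be done
None
```

I put all four lids on their own boxes, aligned and with lid heights matching the seated values in the wrist camera, left the glue tub and screwdriver untouched, and handed the job in at about 37 s; no verdict was shown.

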